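Cup on the drying peg, then hold the cleaner's lid at its gauge arm

ROBOT

A 7-joint arm with a two-finger parallel gripper is mounted at the origin on the work surface. World frame = base frame: x ahead of the robot, y to its left, z up, the work surface at z = 0. Lengths are in mm, angles in rad, forces in N, time in s.
With the tool pointing down it reaches from about 350 to 900 mm from the base axis. Payload 8.1 kg.
Tool frame: the origin (TCP) lies on the centre line of the jaws, within the pads' length; the fingertips stand 19 mm ahead of it and the grasp point (between the pads) is the TCP (robot.tcp_to_tips is the distance from the TCP to the fingertips, in mm); z points along the fingers, y is the line along which they close (so a half turn about z gives the same grasp; the last joint's range is limited). The gripper opens to 85 mm and grips with 20 to 120 N. Pads are 22 mm wide; open, the fingers measure 114 mm over their backs; the gripper's body (76 mm by 85 mm) begins 54 mm behind the grasp point. The pads swing forward as they close: fully open they stand 13 mm farther back than shut.
Start: joints at [1.105, 0.434, 0.025, 1.573, -0.012, 1.134, -0.075], TCP at [221.786, -584.338, 250.323] pointing down, gripper open.
Joint ranges: [-2.62, 2.62], [-0.44, 2.09], [-1.27, 1.32], [0.08, 2.57], [-1.32, 4.46], [0.12, 2], [-2.74, 2.74]. Speed limits (rad/s): [2.22, 2.22, 3.01, 3.01, 3.14, 3.14, 3.14].

INTERFACE

Orientations are given as a 3x3 rotation matrix whose columns are the frame's x, y, z axes.
In Python, from workcell import monitor, get_image, job, models, robot gives the robot as it stands.
- The arm moves only by the tool play_rows, never from a script. Its arguments are lists of equal length, an entry for each row: "travel": the shift along the tool's x, y, z normalised to -1 to 1, where 1 is 1 m, a list of three; "delta_rot": the turn, a rotation vector about the tool's x, y, z normalised to -1 to 1, where 1 is 30 degrees, a list of three. In form: {"travel": [[x, y, z], ...], "delta_rot": [[ax, ay, az], ...]}. A call has 1 to 12 rows; each row is the pose to reach, as a shift and turn from the pose commanded when the call began, along the tool's axes at that moment; what a row does not reach only later rows make up. A row lasts 1/10 s, in which the tool goes at most 50 mm and 8.59 degrees, less where a joint would pass 70% of its speed; a pose out of reach is approached as far as the arm can. A call with a number of a shift or a turn outside -1 to 1 is refused whole. A call with a gripper value outside its range is refused whole. "jaw" is the opening in per cent of the stroke, from 0 (shut) to 100 (fully open), set as the call begins (left out, the last holds). The fingers move at their own pace and stop on an object; "force" is the grip in N (left out, the last holds). Time passes only in rows, so rows that repeat a pose let the fingers close. It gives the time, the measured TCP pose, the force, the opening and the grip force at its end, in the units of the state.
- monitor.get_obs(): the state, without advancing time (a new reading comes with each control period).
- get_image(name): name is "scene" or "top" or "wrist"; returns a dict with "img" (400x640x3 uint8, blue, green, red), "z_map" (400x640 float32, mm along the optical axis (not along the pixel's ray), 0 where there is no reading), "intrinsics" (3x3 intrinsics, pixels), "D" ([k1, k2, p1, p2, k3] as OpenCV has them; the pictures are not rectified), "rvec" (rotation vector, rad) and "tvec" (3), from world to camera coordinates, as OpenCV has them. Camera axes: x right, y down, z forward; pixel columns grow to the right and rows downward; lengths in mm; the calibration is good to about 2 mm. A picture is of the moment at which its call begins.
- job.hand_in(): hands the job in; it is judged then, once.
Trained networks look in the newest picture that a camera, given by its name, has taken for a name from the list of things; names that differ only in an ending like _2 or _b are one class to them, and where a whole thing is asked for, a point or a joint stands for the part that bears it (a point fixed in the world has none). Each returns a list of dicts, best first, with "p" (0 to 1); they miss things now and then, are a little off and sometimes report something else, mostly with a low value. They report only what shows in the picture. A call takes as long as a camera call. They do not tell look-alikes from the thing itself.
- models.boxes_of(camera, name): "location" ([column, row] in pixels, amid what is visible of it).
- models.tip_of(camera, name): "location" ([column, row] in pixels: a listed point, or the origin of a listed thing).
The state is a dict: "time": time; "joint_positions": joint angles; "joint_velocities": joint speeds; "tau": joint torques, N m; "position": TCP position; "orientation": TCP orientation; "contact_force": force on the tool from outside, world axes, zero at the start; "torque": the same for the moment, N m; "grip_width": finger opening in mm; "grasp_force": force on a finger pad.
Only numpy, scipy, OpenCV 4.12 (cv2) and the standard library are available. Lean on these libraries where they do the work, as an engineer would, in place of code of your own. Each camera call takes 0.05 s, during which the arm holds its last target. There are 200 camera calls.

TASK

The cup has been rinsed after use with the bench cleaner: take it out of the cradle and stand it mouth-down over the drying peg, rim seated on the peg's round foot, and let go of it. Then lift the cleaner's sprung lid until the lid is level (parallel) with the gauge arm at its side, and hold it still there so the tank airs: finish while still holding the lid, since it would snap shut. Do not move the gauge arm, and leave the bottle, the copper spool and the steel block where they are.

Things in the scene. Friction and masses are not known exactly. Their poses are not given: they have to be found in the camera images.
- cup: loose plain steel cup, straight tube 52 mm across outside, 100 mm long, wall 2.5 mm, one end closed (4 mm thick), about 0.14 kg; origin at the centre of the closed end's outer face, z along the cup to its open mouth. Starts lying level in the cradle, axis 65 mm above the bench, mouth along the cradle's +x; the middle 65 mm of its length is free for fingers.
- cup_rim (a point): centre of the cup's mouth, in the plane of the rim (100 mm from cup's origin); same axes as the cup
- cradle: fixed grey plastic cradle: base 120 x 90 x 8 mm, two V forks 74 mm apart, 8 mm thick, under the two ends of the cup (28 mm either side of its axis, tops 10 mm below the axis); origin under the base centre at bench height, x along the cup to its mouth, z up. The lying cup's middle is 65 mm above the origin. Place and yaw vary.
- peg: fixed drying peg: white upright post 24 mm across with a tapered tip, on a grey round foot 90 mm across and 12 mm thick; the tip is 85 mm above the bench; origin under the centre of the foot at bench height, z up. The cup goes over it with 11 mm of play all round.
- peg_seat (a point): point on the peg's axis at the top face of its foot, 12 mm above the bench, where the cup's rim comes to rest
- cleaner: fixed bench-top cleaner, a steel tank 180 mm deep (x), 250 mm wide (y) and 120 mm high with black control panel on its front (-x) side; origin under its centre at bench height, z up. Place and yaw vary.
- lid: aluminium lid 176 x 250 x 10 mm, 0.35 kg; origin mid-hinge, at (85, 0, 120) mm in the cleaner's frame; y along the hinge, lid reaches to -x. Shut: axes as the cleaner's; lifting the free edge turns it positively about y (to 1.3 rad). Spring and weight push it shut, harder the further it is lifted (5 N at the handle when just lifted, 7 to 9 N at the gauge arm); let go, it snaps shut.
- lid_handle (a point): middle of the lid's handle: round steel bar 12 mm thick, parallel to the hinge (y), 98 mm free between two posts, centre 35 mm above the lid's top face, at (-150, 0, 50) mm in the lid's frame; runs on an arc about the hinge. Pinched upright from above, the bar can turn between the fingers as the lid rises. Axes as the lid's.
- gauge_tip (a point): outer end of the gauge arm: dark steel bar 190 mm long, 10 mm thick, just outside the lid's left (+y) edge, on a stiff pivot on the hinge line. It points to -x and up at the angle at which to hold the lid (0.4 to 0.75 rad, varies): the lid is right when its x axis is parallel to this x. Point at (-190, 0, 10) mm in the arm's frame, whose origin is on the hinge line, 145 mm left of mid-lid.
- oiler: bystander: red plastic bottle 60 mm across, 150 mm tall, origin under its base
- spool: bystander: copper spool 60 mm across, 76 mm tall, origin under its base
- block: bystander: dark steel block 50 x 120 x 35 mm, origin under its centre
Not all that is in view belongs to the job. What is shaped like the cup but blue or turquoise is not meant.

How it is judged:
By the outcome, as a careful person would: the job done as asked, in the order asked, and still so for the second after the job is handed in, while the arm keeps its last pose, push and grip.
It also fails if it takes over 67 s, if anything falls off the work surface, if the arm or the gripper's body presses on something with over 40 N, if the wrist force passes 120 N, or if a joint passes its speed limit or range.

## Working session

There is one attempt and no reset: what is moved stays moved. The work goes in short steps, Python scripts to look and compute and a tool call to move; the robot and the scene stay as the last step left them, time stands still between calls to the robot, and variables do not carry over. Pictures are saved under pics/ and viewed, at most 10 in all, crops included, and the job is handed in when it is done.

Besides the shell and the picture viewer there is one more tool, called after ">>>" by a JSON object that holds its "op" and its "data". play_rows: Moves the arm, as the interface text tells. Scaled input: -1 to 1 covers 1 m each way for a shift and 30 degrees each way for a turn. Its arguments: {"type":"object","properties":{"travel":{"type":"array"},"delta_rot":{"type":"array"},"jaw":{"type":"number"},"force":{"type":"number"}},"required":["travel","delta_rot"]}

```bash
mkdir -p pics; ls; cat > h.py <<'E'
import numpy as np, cv2
from workcell import monitor, get_image, job, models, robot
def cam(n):
    d=get_image(n); d['R']=cv2.Rodrigues(np.array(d['rvec'],float))[0]; d['t']=np.array(d['tvec'],float).ravel(); return d
def ray(d,uv):
    p=cv2.undistortPoints(np.array(uv,float).reshape(-1,1,2),np.array(d['intrinsics'],float),np.array(d['D'],float)).reshape(-1,2)
    return np.c_[p,np.ones(len(p))]
def pts(d,uv):
    """world points at pixels by depth"""
    uv=np.array(uv,float).reshape(-1,2); z=d['z_map'][uv[:,1].round().astype(int),uv[:,0].round().astype(int)]
    return (ray(d,uv)*z[:,None]-d['t'])@d['R']
def cloud(d):
    h,w=d['z_map'].shape; v,u=np.mgrid[:h,:w]; uv=np.c_[u.ravel(),v.ravel()]
    P=pts(d,uv); P[d['z_map'].ravel()==0]=np.nan
    return P.reshape(h,w,3)
def proj(d,P): return cv2.projectPoints(np.array(P,float).reshape(-1,1,3),np.array(d['rvec'],float),np.array(d['tvec'],float),np.array(d['intrinsics'],float),np.array(d['D'],float))[0].reshape(-1,2)
E
python3 - <<'E'
from h import *
np.set_printoptions(precision=1,suppress=True)
for c in ['scene','top']:
    d=cam(c); cv2.imwrite(f'pics/{c}0.png',d['img'])
    for n in ['cup','cup_rim','cradle','peg','peg_seat','cleaner','lid','lid_handle','gauge_tip','oiler','spool','block']:
        for f in (models.boxes_of,models.tip_of):
            r=f(c,n)[:3]; print(c,n,f.__name__,[(np.round(x['location'],0).tolist(),round(x['p'],2),pts(d,np.clip(x['location'],0,[639,399]))[0].round().tolist()) for x in r])
print(monitor.get_obs())
E
```

```text
pics
scene cup call [([311.0, 235.0], 0.89, [525.0, -73.0, 88.0]), ([319.0, 182.0], 0.87, [388.0, 72.0, 48.0]), ([167.0, 252.0], 0.73, [317.0, -355.0, 45.0])]
scene cup call [([295.0, 228.0], 0.89, [485.0, -88.0, 89.0]), ([223.0, 226.0], 0.87, [341.0, -211.0, 49.0]), ([307.0, 195.0], 0.86, [377.0, 37.0, 5.0])]
scene cup_rim call [([322.0, 181.0], 0.9, [390.0, 81.0, 44.0]), ([278.0, 205.0], 0.82, [382.0, -65.0, 52.0]), ([311.0, 239.0], 0.6, [533.0, -77.0, 87.0])]
scene cup_rim call [([333.0, 172.0], 0.96, [379.0, 129.0, 38.0]), ([327.0, 246.0], 0.95, [555.0, -46.0, 45.0]), ([266.0, 194.0], 0.9, [331.0, -68.0, 53.0])]
scene cradle call [([311.0, 256.0], 0.59, [534.0, -80.0, 5.0])]
scene cradle call [([314.0, 251.0], 0.83, [555.0, -86.0, 66.0])]
scene peg call [([218.0, 308.0], 0.91, [509.0, -338.0, 24.0]), ([292.0, 333.0], 0.63, [669.0, -244.0, 36.0])]
scene peg call [([216.0, 310.0], 0.94, [506.0, -343.0, 18.0])]
scene peg_seat call [([218.0, 307.0], 0.89, [507.0, -335.0, 27.0])]
scene peg_seat call [([218.0, 309.0], 0.59, [507.0, -337.0, 18.0])]
scene cleaner call [([405.0, 190.0], 0
[... 2972 characters left out ...]
0.77, [683.0, 53.0, 75.0])]
top spool call [([308.0, 127.0], 0.69, [679.0, 51.0, 79.0])]
top block call [([404.0, 151.0], 0.77, [648.0, -232.0, 34.0])]
top block call [([402.0, 150.0], 0.6, [648.0, -224.0, 31.0])]
{'time': 2.5, 'joint_positions': array([ 1.1,  0.4,  0. ,  1.6, -0. ,  1.1, -0.1]), 'joint_velocities': array([ 0., -0.,  0.,  0.,  0.,  0., -0.]), 'tau': array([ -0. , -67. ,   1. , -31.7,   0. ,   0. ,   0. ]), 'position': array([ 221.8, -584.4,  250.3]), 'orientation': array([[ 0.9,  0.4,  0. ],
       [ 0.4, -0.9, -0. ],
       [-0. ,  0. , -1. ]]), 'contact_force': array([ 0.3,  0.5, -0.1]), 'torque': array([-0., -0.,  0.]), 'grasp_force': 0.0, 'grip_width': 85.16165345815321}
```

View pics/scene0.png

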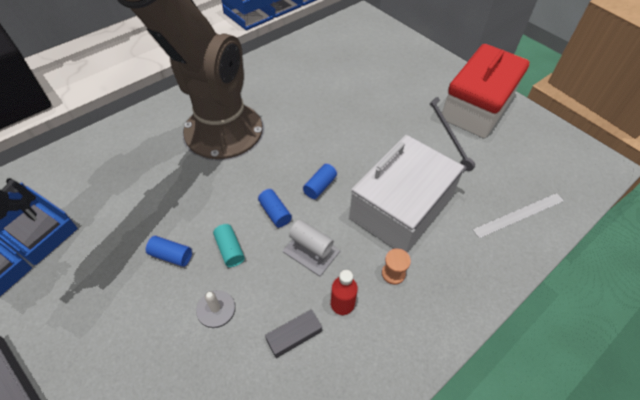

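View pics/top0.png

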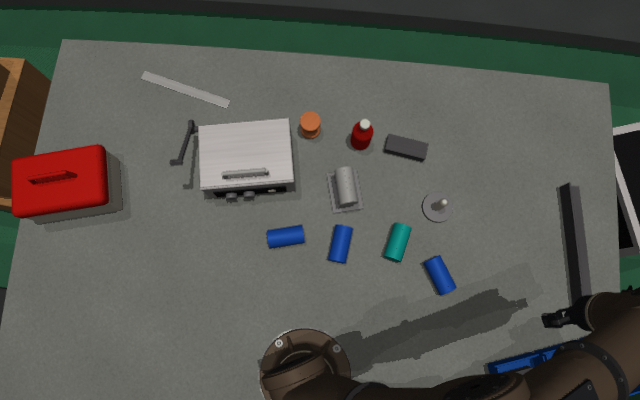

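Scene view: the steel cup lies in the grey cradle at scene (311,237) / top (345,187). Things that could be taken for it: blue tubes at scene (168,252), (275,207), (320,181) and a turquoise one at (229,245). None of those is steel or in the cradle, so the grey one is the target. The peg is at (216,308), the lid handle at (391,160), the gauge arm runs (435,102)-(467,163), and the red box at (487,75) is not the cleaner. I'll check the cup in a crop and measure.

```bash
python3 - <<'E'
from h import *
np.set_printoptions(precision=3,suppress=True)
D={c:cam(c) for c in ('scene','top')}
s,t=D['scene']['img'],D['top']['img']
A=cv2.resize(s[205:285,265:365],(400,320),interpolation=cv2.INTER_CUBIC);B=cv2.resize(t[155:235,295:395],(400,320),interpolation=cv2.INTER_CUBIC)
cv2.imwrite('pics/cup.png',np.hstack([A,B]))
C={c:cloud(D[c]) for c in D}
def sel(c,lo,hi):
    P=C[c].reshape(-1,3); return P[np.all((P>lo)&(P<hi),1)]
for c in C:
    print(c)
    P=sel(c,[440,-140,70],[620,0,130]); m=P.mean(0); 
    r=cv2.minAreaRect(P[:,:2].astype(np.float32)); print(' cup n',len(P),'mean',m,'rect',r,'zmax',np.percentile(P[:,2],95))
    print(np.linalg.svd(P[:,:2]-m[:2])[2][0] if len(P)<5000 else '')
    P=sel(c,[430,-410,5],[570,-270,16]); print(' foot',len(P),cv2.minEnclosingCircle(P[:,:2].astype(np.float32)),P.mean(0))
    P=sel(c,[430,-410,35],[570,-270,100]); print(' post',len(P),P.mean(0),np.nanmax(P[:,2],initial=0))
    P=sel(c,[430,40,120],[720,340,140]); r=cv2.minAreaRect(P[:,:2].astype(np.float32)); print(' lid',len(P),r,P[:,2].mean()); print(cv2.boxPoints(r))
    P=sel(c,[430,40,160],[720,305,190]); r=cv2.minAreaRect(P[:,:2].astype(np.float32)); print(' handle',len(P),r,P.mean(0),P[:,2].max())
    P=sel(c,[450,318,110],[720,420,300]); m=P.mean(0); v=np.linalg.svd(P-m,full_matrices=False)[2][0]; print(' gauge',len(P),m,v,np.arctan2(abs(v[2]),np.hypot(v[0],v[1])),P.min(0),P.max(0))
    P=sel(c,[300,-420,1],[620,60,64]); print(' tallest elsewhere')
print(proj(D['top'],[[497,-67,92]]))
E
```

```text
scene
 cup n 730 mean [522.971 -74.756  85.217] rect ((520.4591674804688, -70.78245544433594), (101.35138702392578, 50.294342041015625), 14.0001802444458) zmax 91.80699699808956
[0.975 0.224]
 foot 931 ((511.787353515625, -343.524658203125), 61.14842224121094) [ 503.71  -341.387   11.243]
 post 169 [ 503.233 -340.536   67.633] 86.92391839991113
 lid 5338 ((573.441162109375, 210.30340576171875), (184.1636505126953, 253.2235107421875), 9.846935272216797) 133.89614597030595
[[461.063 319.302]
 [504.369  69.809]
 [685.819 101.304]
 [642.514 350.797]]
 handle 192 ((511.0361633300781, 196.49612426757812), (11.95120906829834, 116.06005096435547), 9.799453735351562) [512.628 192.104 173.052] 179.6567939104935
 gauge 844 [583.64  346.664 166.674] [ 0.733  0.016 -0.68 ] 0.7484403661795516 [480.351 318.024 110.565] [657.727 374.967 262.085]
 tallest elsewhere
top
 cup n 662 mean [518.905 -67.794  85.892] rect ((521.0545654296875, -68.43482208251953), (102.27667236328125, 51.036407470703125), 14.196227073669434) zmax 93.25368073622128
[-0.968 -0.25 ]
 foot 649 ((501.88336181640625, -340.21612548828125), 92.26732635498047) [ 495.078 -336.432   11.067]
 post 87 [ 493.867 -335.667   70.021] 87.8114709699138
 lid 5643 ((572.7700805664062, 212.5151824951172), (182.3542022705078, 252.28277587890625), 9.908174514770508) 134.23145134584686
[[461.248 321.086]
 [504.658  72.566]
 [684.292 103.944]
 [640.882 352.464]]
 handle 218 ((510.3957214355469, 201.39993286132812), (12.743256568908691, 120.15985107421875), 9.790040016174316) [509.815 199.996 173.636] 181.19359934509376
 gauge 752 [571.915 342.012 162.8  ] [-0.742  0.031  0.67 ] 0.7340766696921992 [462.099 318.264 110.309] [653.148 377.94  266.878]
 tallest elsewhere
[[345.426 191.895]]
```

View pics/cup.png

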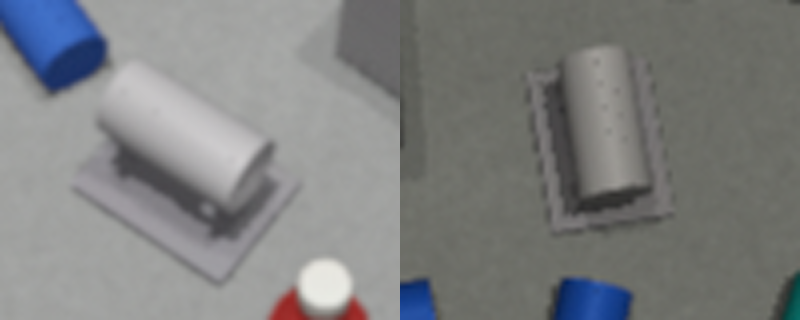

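The crop shows the steel cup with its open end, a rim with a dark inside, at crop-left (250,175), which is scene (327,249). The mouth therefore points to world +x, away from the robot.

```bash
python3 - <<'E'
from h import *
np.set_printoptions(precision=4,suppress=True)
for o in (robot,monitor): print([(a,getattr(o,a) if not callable(getattr(o,a)) else 'fn') for a in dir(o) if a[0]!='_'])
D={c:cam(c) for c in ('scene','top')}
th=np.deg2rad(9.87);R=np.array([[np.cos(th),-np.sin(th),0],[np.sin(th),np.cos(th),0],[0,0,1]]);H=np.array([658.5,224.7,120])
for c in D:
    P=(cloud(D[c]).reshape(-1,3)-H)@R
    G=P[(P[:,1]>130)&(P[:,1]<170)&(P[:,2]>10)&(P[:,0]<10)&(P[:,0]>-190)&(P[:,2]<190)]
    l=cv2.fitLine(G[:,[0,2]].astype(np.float32),cv2.DIST_HUBER,0,.01,.01).ravel(); ly=cv2.fitLine(G[:,[0,1]].astype(np.float32),cv2.DIST_HUBER,0,.01,.01).ravel()
    print(c,len(G),'angle',np.arctan(-l[1]/l[0]),l,'yaw',ly,G[:,2].max(),G[:,0].min())
    # lid top edges in this frame
    L=P[(abs(P[:,2]-14)<6)&(abs(P[:,1])<140)&(abs(P[:,0]+80)<120)]; print(' lid range',np.percentile(L,[1,99],axis=0).ravel())
    Hh=P[(P[:,2]>40)&(P[:,2]<64)&(abs(P[:,1])<100)&(P[:,0]<-100)]; print(' handle',np.percentile(Hh,[2,50,98],axis=0).ravel())
o=monitor.get_obs(); print(o['orientation'],o['joint_positions'])
d=cam('wrist');c=-d['R'].T@d['t'];print('wrist cam in tool',o['orientation'].T@(c-o['position']),o['orientation'].T@d['R'].T)
E
```

```text
[('IKError', 'fn'), ('tcp_to_tips', 19.0)]
[('get_obs', 'fn')]
scene 442 angle 0.7353947 [  0.7416  -0.6709 -72.1311  81.7318] yaw [  0.9999  -0.0102 -64.9678 142.5488] 143.66237300806904 -142.63909869562087
 lid range [-175.2533 -123.3258    8.9386    2.9232  122.4981   18.077 ]
 handle [-1304.8782   -97.4417    40.8493  -618.2584   -44.9135    53.0947
  -145.1603    48.6068    63.1771]
top 291 angle 0.7240864 [  0.7491  -0.6625 -81.0293  90.6888] yaw [  0.999   -0.0453 -69.5269 146.1915] 144.54522153789952 -146.10929797855633
 lid range [-175.7908 -120.9252    8.9013   -0.8349  125.231    19.3596]
 handle [-634.196   -89.1967   41.5448 -151.5941   -6.6319   54.1071 -144.1024
   58.6381   60.773 ]
[[ 0.935   0.3548 -0.    ]
 [ 0.3548 -0.935  -0.    ]
 [-0.      0.     -1.    ]] [ 1.1054  0.4345  0.025   1.5732 -0.0116  1.134  -0.0751]
wrist cam in tool [  75.7868   -1.491  -123.6972] [[-0.001  -0.9546 -0.2978]
 [ 1.     -0.001  -0.0002]
 [-0.0001 -0.2978  0.9546]]
```

>>> {"op": "play_rows", "data": {"travel": [[0.448,-0.377,0],[0.448,-0.377,0],[0.448,-0.377,0],[0.448,-0.377,0],[0.448,-0.377,0],[0.448,-0.377,0],[0.448,-0.377,0],[0.448,-0.377,0],[0.448,-0.377,0],[0.448,-0.377,0],[0.448,-0.377,0],[0.448,-0.377,0]], "delta_rot": [[0,0,-0.963],[0,0,-0.963],[0,0,-0.963],[0,0,-0.963],[0,0,-0.963],[0,0,-0.963],[0,0,-0.963],[0,0,-0.963],[0,0,-0.963],[0,0,-0.963],[0,0,-0.963],[0,0,-0.963]], "jaw": 100, "force": 50}}

```text
time: 3.95
position: [508.1, -69.4, 250.7]
orientation: [[0.645, 0.764, 0.001], [0.764, -0.645, 0.001], [0.001, 0.0, -1.0]]
contact_force: [1.3, -0.7, 0.4]
grip_width: 85.5
grasp_force: 0.0
```

>>> {"op": "play_rows", "data": {"travel": [[0,0,0],[0,0,0],[0,0,0],[0,0,0]], "delta_rot": [[0,0,-0.963],[0,0,-0.963],[0,0,-0.963],[0,0,-0.963]]}}

```text
time: 4.35
position: [506.9, -72.8, 250.3]
orientation: [[0.193, 0.981, 0.0], [0.981, -0.193, -0.0], [-0.0, 0.0, -1.0]]
contact_force: [-0.1, 0.1, 0.6]
grip_width: 85.4
grasp_force: 0.0
```

```bash
python3 -c "
from h import *
np.set_printoptions(precision=3,suppress=True)
o=monitor.get_obs();print(o['time'],o['position'],o['joint_positions'],o['orientation'])"
```

```text
4.35 [506.932 -72.849 250.328] [ 0.411  0.295 -0.468  1.814  0.15   1.067 -0.306] [[ 0.193  0.981  0.   ]
 [ 0.981 -0.193 -0.   ]
 [-0.     0.    -1.   ]]
```

>>> {"op": "play_rows", "data": {"travel": [[0,0,0],[0,0,0],[0,0,0],[0,0,0]], "delta_rot": [[0,0,-0.963],[0,0,-0.963],[0,0,-0.963],[0,0,-0.963]]}}

```text
time: 4.75
position: [506.9, -73.1, 250.4]
orientation: [[-0.305, 0.952, 0.0], [0.952, 0.305, -0.0], [-0.0, 0.0, -1.0]]
contact_force: [-0.2, -0.9, -0.3]
grip_width: 85.3
grasp_force: 0.0
```

>>> {"op": "play_rows", "data": {"travel": [[0,0,0],[0,0,0],[0,0,0],[0,0,0]], "delta_rot": [[0,0,-0.963],[0,0,-0.963],[0,0,-0.963],[0,0,-0.963]]}}

```text
time: 5.15
position: [506.9, -73.1, 250.3]
orientation: [[-0.727, 0.686, 0.0], [0.686, 0.727, -0.0], [-0.0, -0.0, -1.0]]
contact_force: [0.1, -0.5, -0.7]
grip_width: 85.6
grasp_force: 0.0
```

>>> {"op": "play_rows", "data": {"travel": [[0,0,0],[0,0,0],[0,0,0],[0,0,0]], "delta_rot": [[0,0,-0.963],[0,0,-0.963],[0,0,-0.963],[0,0,-0.963]]}}

```text
time: 5.55
position: [506.9, -73.1, 250.3]
orientation: [[-0.968, 0.25, 0.0], [0.25, 0.968, -0.0], [-0.0, -0.0, -1.0]]
contact_force: [-0.1, 0.1, 0.7]
grip_width: 85.5
grasp_force: 0.0
```

>>> {"op": "play_rows", "data": {"travel": [[0,0,0],[0,0,0],[0,0,0],[0,0,0],[0,0,0]], "delta_rot": [[0,0,-0.963],[0,0,-0.963],[0,0,-0.963],[0,0,-0.963],[0,0,-0.963]]}}

```text
time: 6.05
position: [506.9, -73.1, 250.3]
orientation: [[-0.97, -0.244, 0.0], [-0.244, 0.97, 0.0], [-0.0, 0.0, -1.0]]
contact_force: [0.3, 0.0, 0.3]
grip_width: 85.6
grasp_force: 0.0
```

```bash
python3 -c "
from h import *
np.set_printoptions(precision=3,suppress=True)
o=monitor.get_obs();print(o['time'],o['position'],o['joint_positions'],o['orientation'])
d=cam('wrist');cv2.imwrite('pics/w1.png',d['img'])
P=cloud(d).reshape(-1,3);Q=P[np.all((P>[430,-150,72])&(P<[620,10,130]),1)]
print(len(Q),cv2.minAreaRect(Q[:,:2].astype(np.float32)),np.percentile(Q[:,2],97),Q.mean(0))"
```

```text
6.05 [506.892 -73.131 250.291] [ 0.713  0.387 -0.887  1.792  0.331  1.12   1.533] [[-0.97  -0.244  0.   ]
 [-0.244  0.97   0.   ]
 [-0.     0.    -1.   ]]
4302 ((517.8470458984375, -66.13127136230469), (100.17203521728516, 49.67549514770508), 13.91368293762207) 91.51346166426382 [514.511 -67.216  86.245]
```

View pics/w1.png

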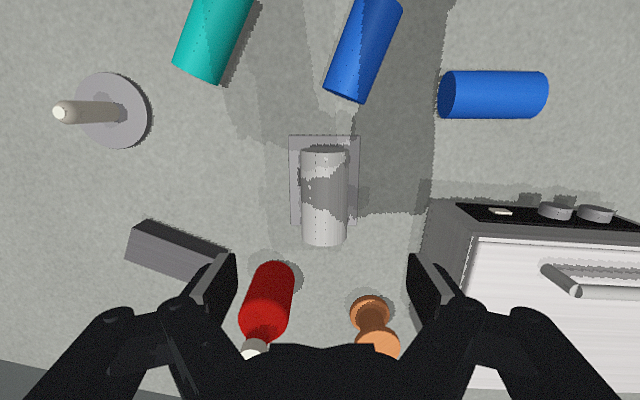

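The wrist picture shows the steel cup in the cradle at (323,197), with the fingers straddling its axis. The peg is at (110,110). Now I go down and grip.

>>> {"op": "play_rows", "data": {"travel": [[0.001,0.0025,0.05],[0.001,0.0025,0.09],[0.001,0.0025,0.13],[0.001,0.0025,0.155],[0.001,0.0025,0.175],[0.001,0.0025,0.185],[0.001,0.0025,0.185],[0.001,0.0025,0.185]], "delta_rot": [[0,0,0],[0,0,0],[0,0,0],[0,0,0],[0,0,0],[0,0,0],[0,0,0],[0,0,0]]}}

```text
time: 6.9
position: [505.9, -70.6, 66.0]
orientation: [[-0.97, -0.243, 0.001], [-0.243, 0.97, -0.0], [-0.001, -0.0, -1.0]]
contact_force: [-0.2, 1.1, 0.3]
grip_width: 85.1
grasp_force: 0.0
```

>>> {"op": "play_rows", "data": {"travel": [[0,0,0],[0,0,0],[0,0,0],[0,0,0],[0,0,0],[0,0,0],[0,0,0],[0,0,0]], "delta_rot": [[0,0,0],[0,0,0],[0,0,0],[0,0,0],[0,0,0],[0,0,0],[0,0,0],[0,0,0]], "jaw": 40, "force": 50}}

```text
time: 7.7
position: [505.8, -70.7, 66.5]
orientation: [[-0.97, -0.244, 0.001], [-0.244, 0.97, -0.001], [-0.001, -0.001, -1.0]]
contact_force: [-2.6, 0.1, 10.6]
grip_width: 51.4
grasp_force: 50.1
```

>>> {"op": "play_rows", "data": {"travel": [[0,0,-0.02],[0,0,-0.05],[0,0,-0.095],[0,0,-0.145],[0,0,-0.195],[0,0,-0.235],[0,0,-0.235]], "delta_rot": [[0,0,0],[0,0,0],[0,0,0],[0,0,0],[0,0,0],[0,0,0],[0,0,0]]}}

```text
time: 8.4
position: [507.7, -70.0, 306.0]
orientation: [[-0.97, -0.244, 0.009], [-0.244, 0.97, -0.002], [-0.008, -0.004, -1.0]]
contact_force: [0.0, 0.3, -1.7]
grip_width: 51.2
grasp_force: 52.7
```

>>> {"op": "play_rows", "data": {"travel": [[0.011,-0.04,0],[0.024,-0.085,0],[0.036,-0.13,0],[0.048,-0.175,0],[0.06,-0.22,0],[0.072,-0.257,0],[0.072,-0.257,0]], "delta_rot": [[0,0,0.15],[0,0,0.3],[0,0,0.45],[0,0,0.6],[0,0,0.8],[0,0,1],[0,0,1]]}}

```text
time: 9.1
position: [495.4, -344.7, 298.2]
orientation: [[-0.958, 0.286, -0.003], [0.286, 0.958, -0.002], [0.003, -0.003, -1.0]]
contact_force: [-0.7, 0.7, -1.6]
grip_width: 50.8
grasp_force: 52.7
```

>>> {"op": "play_rows", "data": {"travel": [[0,0,0],[0,0,0],[0,0,0],[0,0,0],[0,0,0]], "delta_rot": [[0,0,0.25],[0,0,0.5],[0,0,0.75],[0,0,1],[0,0,1]]}}

```text
time: 9.6
position: [497.9, -336.8, 299.6]
orientation: [[-0.695, 0.719, -0.001], [0.719, 0.695, 0.0], [0.001, -0.001, -1.0]]
contact_force: [-0.8, -0.3, -1.3]
grip_width: 51.1
grasp_force: 52.7
```

>>> {"op": "play_rows", "data": {"travel": [[0,0,0],[0,0,0],[0,0,0],[0,0,0],[0,0,0]], "delta_rot": [[0,0,0.25],[0,0,0.5],[0,0,0.75],[0,0,1],[0,0,1]]}}

```text
time: 10.1
position: [498.0, -337.0, 299.9]
orientation: [[-0.246, 0.969, -0.001], [0.969, 0.246, 0.0], [0.0, -0.001, -1.0]]
contact_force: [0.1, 0.2, -2.4]
grip_width: 51.2
grasp_force: 52.7
```

>>> {"op": "play_rows", "data": {"travel": [[0,0,0],[0,0,0],[0,0,0],[0,0,0],[0,0,0]], "delta_rot": [[0,0,0.25],[0,0,0.5],[0,0,0.75],[0,0,1],[0,0,1]]}}

```text
time: 10.6
position: [498.1, -337.2, 300.0]
orientation: [[0.269, 0.963, -0.001], [0.963, -0.269, 0.0], [-0.0, -0.001, -1.0]]
contact_force: [-0.5, -0.6, -1.9]
grip_width: 51.0
grasp_force: 52.7
```

```bash
python3 -c "
from h import *
np.set_printoptions(precision=3,suppress=True)
o=monitor.get_obs();print(o['time'],o['position'],o['joint_positions'],o['orientation'],o['grip_width'],o['contact_force'])
t=cam('top');cv2.imwrite('pics/t2.png',t['img'])"
```

```text
10.6 [ 498.088 -337.157  299.974] [ 0.758  0.391 -0.358  1.536  0.142  1.241  0.106] [[ 0.269  0.963 -0.001]
 [ 0.963 -0.269  0.   ]
 [-0.    -0.001 -1.   ]] 51.013092263809156 [-0.499 -0.633 -1.877]
```

View pics/t2.png

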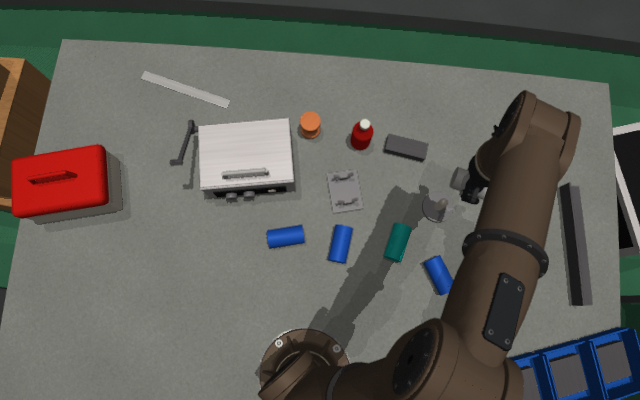

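The top view shows the cup in the gripper at (463,180), the cradle empty at (345,190), and the bystanders unmoved. Next I tilt in steps and watch the joints.

>>> {"op": "play_rows", "data": {"travel": [[0,0,0],[0,0,0],[0,0,0],[0,0,0],[0,0,0],[0,0,0]], "delta_rot": [[0,0.2,0],[0,0.4,0],[0,0.6,0],[0,0.8,0],[0,1,0],[0,1,0]]}}

```text
time: 11.25
position: [495.8, -341.2, 297.5]
orientation: [[0.238, 0.962, 0.137], [0.832, -0.274, 0.483], [0.502, -0.001, -0.865]]
contact_force: [0.2, -1.5, -2.3]
grip_width: 51.4
grasp_force: 52.7
```

```bash
python3 -c "
from h import *
np.set_printoptions(precision=3,suppress=True)
o=monitor.get_obs();print(o['time'],o['position'],o['joint_positions'],o['orientation'])"
```

```text
11.25 [ 495.831 -341.156  297.52 ] [ 1.041  0.565 -0.445  1.397 -0.259  1.424  0.421] [[ 0.238  0.962  0.137]
 [ 0.832 -0.274  0.483]
 [ 0.502 -0.001 -0.865]]
```

>>> {"op": "play_rows", "data": {"travel": [[0,0,0],[0,0,0],[0,0,0],[0,0,0],[0,0,0],[0,0,0]], "delta_rot": [[0,0.2,0],[0,0.4,0],[0,0.6,0],[0,0.8,0],[0,1,0],[0,1,0]]}}

```text
time: 11.85
position: [496.9, -338.5, 296.8]
orientation: [[0.139, 0.962, 0.236], [0.48, -0.273, 0.834], [0.866, -0.003, -0.499]]
contact_force: [-0.4, 0.2, -2.9]
grip_width: 51.3
grasp_force: 52.8
```

```bash
python3 -c "
from h import *
np.set_printoptions(precision=3,suppress=True)
o=monitor.get_obs();print(o['time'],o['position'],o['joint_positions'],o['orientation'])"
```

```text
11.85 [ 496.862 -338.487  296.803] [ 1.2    0.81  -0.534  1.307 -0.534  1.631  0.546] [[ 0.139  0.962  0.236]
 [ 0.48  -0.273  0.834]
 [ 0.866 -0.003 -0.499]]
```

>>> {"op": "play_rows", "data": {"travel": [[0,0,0],[0,0,0],[0,0,0],[0,0,0],[0,0,0],[0,0,0],[0,0,0],[0,0,0]], "delta_rot": [[0,0.2,0],[0,0.4,0],[0,0.6,0],[0,0.8,0],[0,1,0],[0,1,0],[0,1,0],[0,1,0]]}}

```text
time: 12.65
position: [498.9, -336.8, 302.1]
orientation: [[-0.002, 0.962, 0.272], [0.006, -0.272, 0.962], [1.0, 0.004, -0.005]]
contact_force: [-0.2, -0.4, -1.3]
grip_width: 51.3
grasp_force: 52.9
```

```bash
python3 - <<'E'
from h import *
np.set_printoptions(precision=3,suppress=True)
o=monitor.get_obs();print(o['time'],o['position'],o['joint_positions'],o['orientation'])
p=o['position']
D={c:cam(c) for c in ('scene','top','wrist')}
for c in D:
    d=D[c];P=cloud(d).reshape(-1,3)
    Q=P[np.all((P>p+[-60,-60,-120])&(P<p+[60,60,80]),1)]
    S=P[np.all((P>[440,-400,40])&(P<[560,-280,95]),1)]
    F=P[np.all((P>[430,-410,7])&(P<[570,-270,16]),1)]
    print(c,'near tcp',len(Q),'post',len(S),S.mean(0) if len(S) else '','foot',len(F),F.mean(0) if len(F) else '',np.percentile(F,[1,99],axis=0) if len(F) else '')
cv2.imwrite('pics/sw.png',np.hstack([cv2.resize(D['scene']['img'][180:380,120:320],(400,400)),cv2.resize(D['top']['img'][120:320,360:560],(400,400))]))
E
```

```text
12.65 [ 498.911 -336.843  302.058] [ 1.275  1.063 -0.63   1.282 -0.764  1.79   0.589] [[-0.002  0.962  0.272]
 [ 0.006 -0.272  0.962]
 [ 1.     0.004 -0.005]]
scene near tcp 2336 post 159 [ 503.163 -340.533   70.151] foot 908 [ 503.192 -341.223   11.2  ] [[ 457.779 -382.075    7.371]
 [ 540.697 -297.042   15.042]]
top near tcp 1293 post 80 [ 494.257 -336.192   72.405] foot 577 [ 495.873 -336.43    11.878] [[ 454.111 -381.679    7.366]
 [ 543.079 -294.683   15.882]]
wrist near tcp 34277 post 0  foot 0
```

View pics/sw.png

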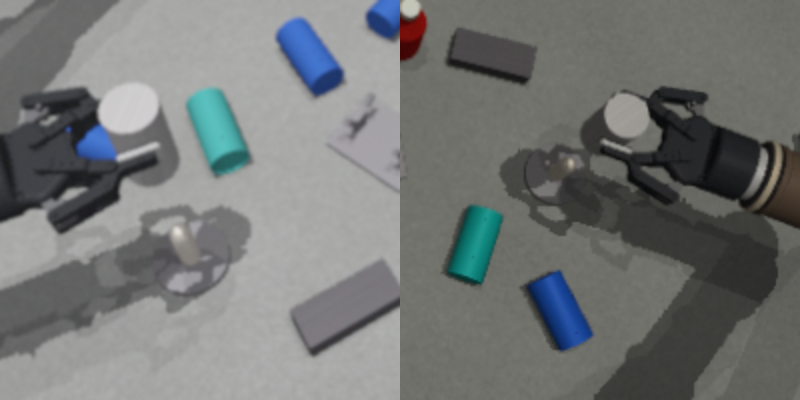

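Both crops show the cup held mouth-down, with its closed end up, at scene-crop (130,108) and top-crop (627,115), and the peg free below. Next I measure the cup's offset from the TCP, as the top and scene clouds show it.

```bash
python3 - <<'E'
from h import *
np.set_printoptions(precision=2,suppress=True)
o=monitor.get_obs();p=o['position']
for c in ('scene','top'):
    P=cloud(cam(c)).reshape(-1,3)
    Q=P[(np.hypot(P[:,0]-p[0],P[:,1]-p[1])<45)&(P[:,2]>p[2]+20)&(P[:,2]<p[2]+60)]
    z=np.median(Q[:,2]);Q=Q[abs(Q[:,2]-z)<4]
    print(c,len(Q),z-p[2],cv2.minEnclosingCircle((Q[:,:2]-p[:2]).astype(np.float32)),Q.mean(0)-p, np.ptp(np.percentile(Q,[1,99],axis=0),axis=0),np.percentile(Q,[1,99],axis=0).mean(0)-p)
    A=np.c_[Q[:,:2],np.ones(len(Q))];print('tilt',np.linalg.lstsq(A,Q[:,2],rcond=None)[0][:2])
E
```

```text
scene 630 34.95215855037145 ((1.978917121887207, 1.0293207168579102), 26.78350067138672) [ 3.23  0.31 35.18] [48.39 48.33  6.01] [ 2.74  0.67 34.81]
tilt [-0.01 -0.  ]
top 385 34.96419733989694 ((-0.29455292224884033, 1.0983781814575195), 26.565645217895508) [ 0.22  1.69 35.17] [47.78 48.93  6.77] [ 0.54  1.41 34.93]
tilt [-0. -0.]
```

>>> {"op": "play_rows", "data": {"travel": [[-0.03,0.0005,-0.0025],[-0.07,0.0005,-0.0025],[-0.1,0.0005,-0.0025],[-0.12,0.0005,-0.0025],[-0.12,0.0005,-0.0025],[-0.12,0.0005,-0.0025],[-0.12,0.0005,-0.0025]], "delta_rot": [[0,0,0],[0,0,0],[0,0,0],[0,0,0],[0,0,0],[0,0,0],[0,0,0]]}}

```text
time: 13.6
position: [498.5, -340.4, 182.4]
orientation: [[-0.002, 0.962, 0.274], [0.001, -0.274, 0.962], [1.0, 0.003, -0.001]]
contact_force: [-0.1, -0.6, -0.6]
grip_width: 51.2
grasp_force: 52.9
```

```bash
python3 - <<'E'
from h import *
np.set_printoptions(precision=3,suppress=True)
o=monitor.get_obs();p=o['position'];print(o['time'],p,o['joint_positions'],o['orientation'])
zt=o['orientation'][:,2]; s=np.array([zt[1],-zt[0],0]);s/=np.linalg.norm(s)
D={c:cam(c) for c in ('scene','top')}
for c in D:
    P=cloud(D[c]).reshape(-1,3);P=P[P[:,2]>40]
    a=(P-p)@zt;b=(P-p)@s
    for lo in range(-520,60,40):
        m=(a>=lo)&(a<lo+40)&(abs(b)<150)&(P[:,2]<700)
        if m.sum()>20: print(c,lo,m.sum(),'lat',np.percentile(b[m],[2,98]).round(),'z',np.percentile(P[m,2],[2,98]).round())
cv2.imwrite('pics/sc3.png',cv2.resize(D['scene']['img'][60:400,0:340],(600,600)))
E
```

```text
13.6 [ 498.506 -340.393  182.379] [ 1.257  1.218 -0.588  1.261 -0.684  1.741  0.708] [[-0.002  0.962  0.274]
 [ 0.001 -0.274  0.962]
 [ 1.     0.003 -0.001]]
scene -440 46 lat [ 3. 26.] z [40. 60.]
scene -400 144 lat [19. 68.] z [ 41. 202.]
scene -360 1255 lat [-23.  68.] z [187. 265.]
scene -320 3671 lat [-119.   51.] z [183. 331.]
scene -280 1809 lat [-148.   44.] z [181. 351.]
scene -240 1071 lat [-25.  47.] z [174. 224.]
scene -200 1084 lat [-27.  44.] z [169. 225.]
scene -160 854 lat [-23.  40.] z [174. 220.]
scene -120 1052 lat [-55.  68.] z [176. 219.]
scene -80 1212 lat [-60.  67.] z [168. 201.]
scene -40 868 lat [-54.  59.] z [ 49. 220.]
scene 0 660 lat [-19.  40.] z [ 52. 220.]
scene 40 180 lat [-148.  -93.] z [40. 53.]
top -400 296 lat [-47. 111.] z [ 47. 274.]
top -360 864 lat [-133.  139.] z [ 49. 352.]
top -320 1727 lat [-146.   41.] z [185. 378.]
top -280 876 lat [-148.   35.] z [186. 365.]
top -240 518 lat [-40.  41.] z [182. 226.]
top -200 581 lat [-41.  36.] z [175. 227.]
top -160 446 lat [-37.  31.] z [183. 223.]
top -120 615 lat [-60.  55.] z [182. 221.]
top -80 662 lat [-66.  61.] z [170. 203.]
top -40 444 lat [-58.  51.] z [ 55. 222.]
top 0 432 lat [-36.  29.] z [ 52. 222.]
top 40 148 lat [-149.  -94.] z [41. 56.]
```

View pics/sc3.png

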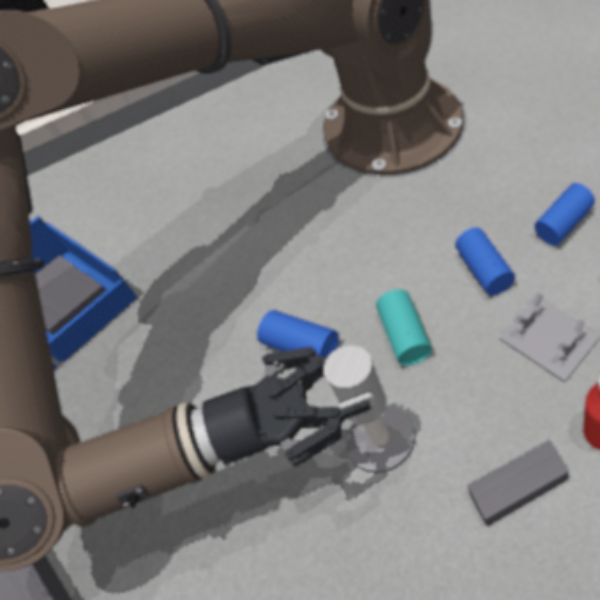

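The scene crop shows the cup above the peg foot, with the post visible below it at (375,437). The wrist housing at lower left comes near a dark bar at the crop's lower edge (40,575), so I measure that bar before going lower.

```bash
python3 - <<'E'
from h import *
np.set_printoptions(precision=0,suppress=True)
t=cam('top');C=cloud(t)
for r in (180,190,200,220,240,260,280,300):
    print(r,[tuple(C[r,c].round().astype(int)) for c in range(550,615,6) if np.isfinite(C[r,c]).all()])
E
```

```text
180 [(np.int64(609), np.int64(-685), np.int64(-2)), (np.int64(611), np.int64(-705), np.int64(-2)), (np.int64(612), np.int64(-723), np.int64(0)), (np.int64(613), np.int64(-740), np.int64(3)), (np.int64(616), np.int64(-761), np.int64(0)), (np.int64(618), np.int64(-783), np.int64(-3)), (np.int64(620), np.int64(-803), np.int64(-4)), (np.int64(620), np.int64(-819), np.int64(2)), (np.int64(624), np.int64(-842), np.int64(-4)), (np.int64(624), np.int64(-858), np.int64(3)), (np.int64(627), np.int64(-881), np.int64(-1))]
190 [(np.int64(577), np.int64(-683), np.int64(1)), (np.int64(580), np.int64(-704), np.int64(-2)), (np.int64(576), np.int64(-712), np.int64(18)), (np.int64(568), np.int64(-711), np.int64(54)), (np.int64(581), np.int64(-754), np.int64(11)), (np.int64(586), np.int64(-779), np.int64(0)), (np.int64(588), np.int64(-800), np.int64(-1)), (np.int64(589), np.int64(-817), np.int64(3)), (np.int64(591), np.int64(-837), np.int64(3)), (np.int64(592), np.int64(-857), np.int64(3)), (np.int64(594), np.int64(-876), np.int64(3))]
200 [(np.int64(546), np.int64(-681), np.int64(3)), (np.int64(547), 
[... 2393 characters left out ...]
.int64(-599), np.int64(353)), (np.int64(294), np.int64(-620), np.int64(342)), (np.int64(321), np.int64(-848), np.int64(0)), (np.int64(323), np.int64(-867), np.int64(2))]
300 [(np.int64(254), np.int64(-680), np.int64(2)), (np.int64(246), np.int64(-536), np.int64(316)), (np.int64(245), np.int64(-532), np.int64(351)), (np.int64(245), np.int64(-532), np.int64(376)), (np.int64(246), np.int64(-540), np.int64(385)), (np.int64(246), np.int64(-548), np.int64(393)), (np.int64(247), np.int64(-557), np.int64(400)), (np.int64(248), np.int64(-571), np.int64(400)), (np.int64(248), np.int64(-585), np.int64(398)), (np.int64(250), np.int64(-609), np.int64(381)), (np.int64(251), np.int64(-630), np.int64(370))]
```

>>> {"op": "play_rows", "data": {"travel": [[0,0,0],[0,0,0],[0,0,0],[0,0,0],[0,0,0],[0,0,0]], "delta_rot": [[-0.2,0,0],[-0.4,0,0],[-0.6,0,0],[-0.8,0,0],[-0.8,0,0],[-0.8,0,0]]}}

```text
time: 14.35
position: [497.7, -340.5, 181.2]
orientation: [[-0.001, 0.768, 0.64], [0.001, -0.64, 0.768], [1.0, 0.001, -0.0]]
contact_force: [0.3, -0.1, -0.8]
grip_width: 51.1
grasp_force: 52.9
```

```bash
python3 - <<'E'
from h import *
np.set_printoptions(precision=3,suppress=True)
o=monitor.get_obs();p=o['position'];print(o['time'],p,o['joint_positions'],o['orientation'],o['contact_force'])
zt=o['orientation'][:,2]; s=np.array([zt[1],-zt[0],0])
for c in ('scene','top'):
    P=cloud(cam(c)).reshape(-1,3);
    Q=P[(np.hypot(P[:,0]-p[0],P[:,1]-p[1])<45)&(P[:,2]>p[2]+20)&(P[:,2]<p[2]+60)]
    z=np.median(Q[:,2]);Q=Q[abs(Q[:,2]-z)<4]
    print(c,z-p[2],cv2.minEnclosingCircle((Q[:,:2]).astype(np.float32)))
    a=(P-p)@zt;b=(P-p)@s
    for lo in range(-420,-200,20):
        m=(a>=lo)&(a<lo+20)&(abs(b)<80)&(P[:,2]<400)&(P[:,2]>10)
        if m.sum()>10: print(lo,m.sum(),'lat',np.percentile(b[m],[2,98]).round(),'z',np.percentile(P[m,2],[2,98]).round())
E
```

```text
14.35 [ 497.72  -340.487  181.215] [ 1.446  1.123 -0.619  1.624 -0.904  1.353  0.887] [[-0.001  0.768  0.64 ]
 [ 0.001 -0.64   0.768]
 [ 1.     0.001 -0.   ]] [ 0.316 -0.137 -0.75 ]
scene 34.970058521972874 ((500.6745910644531, -341.1335754394531), 27.02919578552246)
-380 158 lat [ 9. 67.] z [177. 247.]
-360 1097 lat [-77.  66.] z [177. 325.]
-340 1646 lat [-78.  64.] z [181. 308.]
-320 1247 lat [-68.  58.] z [182. 261.]
-300 532 lat [-32.  45.] z [171. 224.]
-280 411 lat [-25.  43.] z [173. 222.]
-260 415 lat [-25.  48.] z [182. 222.]
-240 462 lat [-26.  52.] z [176. 222.]
-220 432 lat [-32.  43.] z [174. 222.]
top 35.86031815550339 ((498.914794921875, -339.5830993652344), 27.263402938842773)
-400 156 lat [-78.  44.] z [207. 352.]
-380 286 lat [-79.  54.] z [201. 349.]
-360 392 lat [-78.  56.] z [199. 337.]
-340 614 lat [-79.  55.] z [200. 309.]
-320 662 lat [-71.  48.] z [181. 261.]
-300 314 lat [-42.  37.] z [171. 227.]
-280 274 lat [-40.  32.] z [176. 224.]
-260 289 lat [-40.  44.] z [181. 224.]
-240 282 lat [-40.  48.] z [179. 225.]
-220 277 lat [-40.  32.] z [182. 225.]
```

>>> {"op": "play_rows", "data": {"travel": [[-0.02,-0.001,0.0005],[-0.04,-0.001,0.0005],[-0.06,-0.001,0.0005],[-0.08,-0.001,0.0005],[-0.092,-0.001,0.0005],[-0.1,-0.001,0.0005],[-0.1,-0.001,0.0005],[-0.1,-0.001,0.0005],[-0.1,-0.001,0.0005]], "delta_rot": [[0,0,0],[0,0,0],[0,0,0],[0,0,0],[0,0,0],[0,0,0],[0,0,0],[0,0,0],[0,0,0]]}}

```text
time: 15.35
position: [497.8, -339.2, 81.3]
orientation: [[-0.001, 0.768, 0.641], [0.001, -0.641, 0.768], [1.0, 0.001, -0.0]]
contact_force: [-0.4, 0.0, -0.9]
grip_width: 51.1
grasp_force: 52.9
```

Rim about 4 mm above the foot with no contact. I go down the last few millimetres.

>>> {"op": "play_rows", "data": {"travel": [[-0.002,0,0],[-0.003,0,0],[-0.004,0,0],[-0.004,0,0],[-0.004,0,0],[-0.004,0,0]], "delta_rot": [[0,0,0],[0,0,0],[0,0,0],[0,0,0],[0,0,0],[0,0,0]]}}

```text
time: 15.95
position: [497.5, -339.1, 76.4]
orientation: [[-0.0, 0.767, 0.641], [0.0, -0.641, 0.767], [1.0, 0.0, 0.0]]
contact_force: [-0.4, -1.0, -1.1]
grip_width: 51.1
grasp_force: 52.9
```

>>> {"op": "play_rows", "data": {"travel": [[-0.001,0,0],[-0.001,0,0],[-0.002,0,0],[-0.002,0,0],[-0.002,0,0]], "delta_rot": [[0,0,0],[0,0,0],[0,0,0],[0,0,0],[0,0,0]]}}

```text
time: 16.45
position: [497.7, -338.9, 76.0]
orientation: [[-0.003, 0.768, 0.641], [-0.002, -0.641, 0.768], [1.0, 0.001, 0.003]]
contact_force: [-2.6, -1.4, 6.3]
grip_width: 51.1
grasp_force: 53.2
```

>>> {"op": "play_rows", "data": {"travel": [[0.001,0,0],[0.001,0,0],[0.001,0,0],[0.001,0,0],[0.001,0,0],[0.001,0,0],[0.001,0,0],[0.001,0,0]], "delta_rot": [[0,0,0],[0,0,0],[0,0,0],[0,0,0],[0,0,0],[0,0,0],[0,0,0],[0,0,0]], "jaw": 100}}

```text
time: 17.25
position: [497.5, -339.0, 75.3]
orientation: [[-0.0, 0.767, 0.641], [0.0, -0.641, 0.767], [1.0, 0.0, 0.0]]
contact_force: [0.5, 0.9, -0.5]
grip_width: 85.1
grasp_force: 0.0
```

```bash
python3 - <<'E'
from h import *
np.set_printoptions(precision=3,suppress=True)
o=monitor.get_obs();p=o['position'];print(o['time'],p,o['contact_force'],o['joint_positions'])
D={c:cam(c) for c in ('scene','top')}
for c in D:
    P=cloud(D[c]).reshape(-1,3);
    Q=P[(np.hypot(P[:,0]-499,P[:,1]+339)<40)&(P[:,2]>105)&(P[:,2]<120)]
    print(c,np.median(Q[:,2]),cv2.minEnclosingCircle((Q[:,:2]).astype(np.float32)))
cv2.imwrite('pics/rel.png',np.hstack([cv2.resize(D['scene']['img'][250:350,160:260],(400,400)),cv2.resize(D['top']['img'][150:250,380:480],(400,400))]))
E
```

```text
17.25 [ 497.534 -339.033   75.306] [ 0.511  0.91  -0.483] [ 1.42   1.286 -0.573  1.568 -0.854  1.32   0.982]
scene 111.37080302397041 ((500.74884033203125, -338.2742919921875), 26.61800193786621)
top 112.26836182993648 ((499.3263244628906, -338.1393737792969), 26.585546493530273)
```

View pics/rel.png

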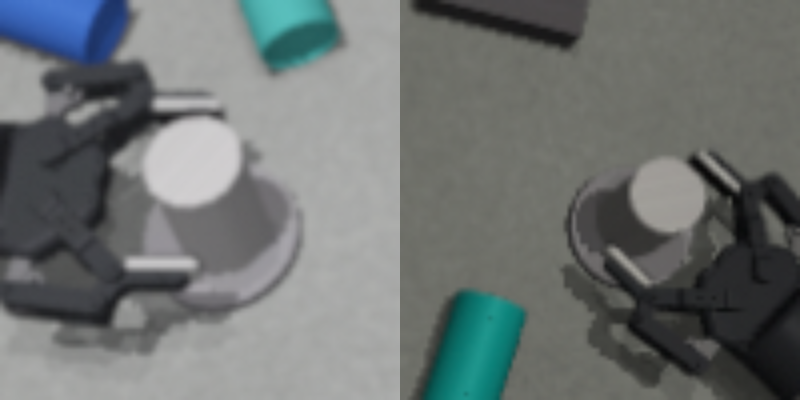

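The crops show the cup standing upright on the foot, mouth down and closed end up at scene-crop (193,162), with the fingers clear on both sides. Its top is 112 mm above the bench, as it should be. I rise straight up and untilt.

>>> {"op": "play_rows", "data": {"travel": [[0.02,0,0],[0.05,0,0],[0.1,0,0],[0.15,0,0],[0.2,0,0],[0.2,0,0]], "delta_rot": [[0,0,0],[0,0,0],[0,0,0],[0,0,0],[0,0,0],[0,0,0]]}}

```text
time: 17.95
position: [498.8, -338.9, 282.6]
orientation: [[-0.007, 0.768, 0.64], [0.006, -0.64, 0.768], [1.0, 0.009, -0.0]]
contact_force: [0.8, 0.2, 0.0]
grip_width: 85.5
grasp_force: 0.0
```

>>> {"op": "play_rows", "data": {"travel": [[0,0,0],[0,0,0],[0,0,0],[0,0,0],[0,0,0]], "delta_rot": [[0,-0.25,0],[0,-0.5,0],[0,-0.75,0],[0,-1,0],[0,-1,0]]}}

```text
time: 18.45
position: [499.8, -337.2, 279.6]
orientation: [[0.316, 0.77, 0.554], [0.392, -0.638, 0.663], [0.864, 0.008, -0.504]]
contact_force: [0.9, 0.7, 0.9]
grip_width: 85.7
grasp_force: 0.0
```

>>> {"op": "play_rows", "data": {"travel": [[0,0,0],[0,0,0],[0,0,0],[0,0,0],[0,0,0]], "delta_rot": [[0,-0.25,0],[0,-0.5,0],[0,-0.75,0],[0,-1,0],[0,-1,0]]}}

```text
time: 18.95
position: [500.3, -335.2, 277.0]
orientation: [[0.549, 0.772, 0.32], [0.669, -0.635, 0.385], [0.501, 0.002, -0.866]]
contact_force: [0.6, 0.8, 0.5]
grip_width: 85.3
grasp_force: 0.0
```

>>> {"op": "play_rows", "data": {"travel": [[0,0,0],[0,0,0],[0,0,0],[0,0,0],[0,0,0],[0,0,0]], "delta_rot": [[0,-0.25,0],[0,-0.5,0],[0,-0.75,0],[0,-1,0],[0,-1,0],[0,-1,0]]}}

```text
time: 19.55
position: [496.7, -338.3, 272.8]
orientation: [[0.64, 0.768, -0.003], [0.768, -0.64, 0.006], [0.003, -0.006, -1.0]]
contact_force: [0.6, -1.5, 0.1]
grip_width: 85.7
grasp_force: 0.0
```

```bash
python3 -c "
from h import *
np.set_printoptions(precision=3,suppress=True)
o=monitor.get_obs();print(o['time'],o['position'],o['joint_positions'],o['orientation'])
for c in ('scene','top'):
    P=cloud(cam(c)).reshape(-1,3);
    Q=P[(np.hypot(P[:,0]-499,P[:,1]+339)<40)&(P[:,2]>105)&(P[:,2]<120)]
    print(c,len(Q),np.median(Q[:,2]),cv2.minEnclosingCircle((Q[:,:2]).astype(np.float32)))
"
```

```text
19.55 [ 496.692 -338.292  272.759] [ 0.668  0.396 -0.221  1.582  0.087  1.178 -0.265] [[ 0.64   0.768 -0.003]
 [ 0.768 -0.64   0.006]
 [ 0.003 -0.006 -1.   ]]
scene 451 111.21765474780734 ((500.1747741699219, -338.3306579589844), 26.67523765563965)
top 212 111.85907763131479 ((499.46063232421875, -337.69073486328125), 26.450138092041016)
```

Cup stands still. I move over the lid handle.

>>> {"op": "play_rows", "data": {"travel": [[0.035,-0.028,0],[0.07,-0.056,0],[0.105,-0.084,0],[0.14,-0.112,0],[0.175,-0.14,0],[0.21,-0.168,0],[0.25,-0.2,0],[0.285,-0.228,0],[0.32,-0.256,0],[0.36,-0.288,0],[0.395,-0.316,0],[0.421,-0.336,0]], "delta_rot": [[0,0,-0.1],[0,0,-0.2],[0,0,-0.3],[0,0,-0.4],[0,0,-0.5],[0,0,-0.6],[0,0,-0.7],[0,0,-0.833],[0,0,-0.833],[0,0,-0.833],[0,0,-0.833],[0,0,-0.833]]}}

```text
time: 20.85
position: [509.3, 200.6, 274.7]
orientation: [[0.258, 0.966, -0.003], [0.966, -0.258, 0.002], [0.001, -0.003, -1.0]]
contact_force: [0.6, -0.5, 0.3]
grip_width: 85.7
grasp_force: 0.0
```

>>> {"op": "play_rows", "data": {"travel": [[0,0,0],[0,0,0],[0,0,0],[0,0,0],[0,0,0],[0,0,0]], "delta_rot": [[0,0,-0.25],[0,0,-0.5],[0,0,-0.833],[0,0,-0.833],[0,0,-0.833],[0,0,-0.833]]}}

```text
time: 21.45
position: [509.8, 198.4, 275.0]
orientation: [[-0.17, 0.985, -0.001], [0.985, 0.17, 0.0], [0.0, -0.001, -1.0]]
contact_force: [-0.7, 1.0, 0.5]
grip_width: 85.3
grasp_force: 0.0
```

```bash
python3 - <<'E'
from h import *
np.set_printoptions(precision=3,suppress=True)
o=monitor.get_obs();p=o['position'];print(o['time'],p,o['joint_positions'],o['orientation'],o['grip_width'])
th=np.deg2rad(9.87);R=np.array([[np.cos(th),-np.sin(th),0],[np.sin(th),np.cos(th),0],[0,0,1]]);H=np.array([658.5,224.7,120])
print('tcp in hinge frame',R.T@(p-H))
d=cam('wrist')
P=(cloud(d).reshape(-1,3)-H)@R
for lo in range(-50,50,20):
    Q=P[(P[:,2]>42)&(P[:,2]<65)&(P[:,1]>lo)&(P[:,1]<lo+20)&(abs(P[:,0]+150)<30)]
    if len(Q)>20: print(lo,len(Q),np.percentile(Q[:,[0,2]],[2,50,98],axis=0).ravel())
Q=P[(P[:,2]>45)&(P[:,2]<65)&(abs(P[:,1])<80)&(abs(P[:,0]+150)<30)];print('y ext',np.percentile(Q[:,1],[1,99]))
cv2.imwrite('pics/w2.png',d['img'])
E
```

```text
21.45 [509.841 198.383 274.996] [ 0.002  0.36  -0.628  1.689  0.227  1.166 -0.514] [[-0.17   0.985 -0.001]
 [ 0.985  0.17   0.   ]
 [ 0.    -0.001 -1.   ]] 85.27345107100074
tcp in hinge frame [-150.97    -0.445  154.996]
-50 292 [-157.549   50.915 -151.478   54.741 -146.266   56.632]
-30 308 [-157.355   51.474 -151.84    54.856 -146.371   56.59 ]
-10 325 [-157.157   51.824 -151.41    54.868 -146.462   56.777]
10 352 [-157.734   50.649 -152.139   54.88  -146.549   56.706]
30 383 [-157.623   51.145 -152.091   54.851 -146.64    56.786]
y ext [-53.71   63.955]
```

View pics/w2.png

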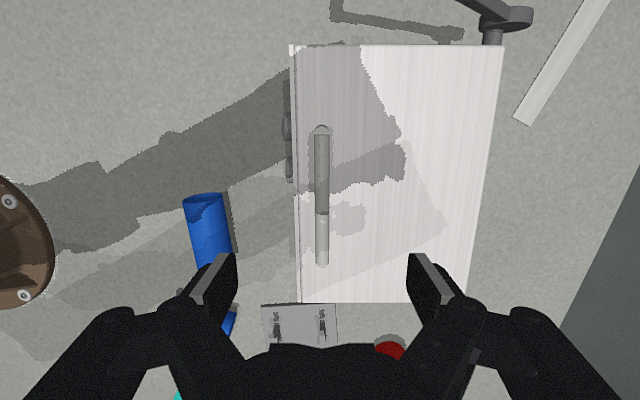

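The wrist picture shows the handle bar between the fingers' lines at (321,200), parallel to the lid's edge. I go down onto it and close.

>>> {"op": "play_rows", "data": {"travel": [[0.004,-0.001,0.03],[0.004,-0.001,0.06],[0.004,-0.001,0.085],[0.004,-0.001,0.097],[0.004,-0.001,0.102],[0.004,-0.001,0.102],[0.004,-0.001,0.102]], "delta_rot": [[0,0,0],[0,0,0],[0,0,0],[0,0,0],[0,0,0],[0,0,0],[0,0,0]]}}

```text
time: 22.2
position: [508.5, 203.7, 174.4]
orientation: [[-0.175, 0.985, 0.001], [0.985, 0.175, 0.001], [0.0, 0.002, -1.0]]
contact_force: [0.2, -0.1, 0.2]
grip_width: 85.0
grasp_force: 0.0
```

>>> {"op": "play_rows", "data": {"travel": [[0,0,0],[0,0,0],[0,0,0],[0,0,0],[0,0,0],[0,0,0],[0,0,0],[0,0,0],[0,0,0],[0,0,0]], "delta_rot": [[0,0,0],[0,0,0],[0,0,0],[0,0,0],[0,0,0],[0,0,0],[0,0,0],[0,0,0],[0,0,0],[0,0,0]], "jaw": 0, "force": 60}}

```text
time: 23.2
position: [508.8, 203.4, 173.6]
orientation: [[-0.175, 0.985, 0.002], [0.985, 0.175, 0.001], [0.0, 0.002, -1.0]]
contact_force: [5.4, 1.5, -0.4]
grip_width: 9.8
grasp_force: 58.5
```

```bash
python3 - <<'E'
from h import *
np.set_printoptions(precision=4,suppress=True)
o=monitor.get_obs();p=o['position'];print(o['time'],p,o['joint_positions'])
th=np.deg2rad(9.87);R=np.array([[np.cos(th),-np.sin(th),0],[np.sin(th),np.cos(th),0],[0,0,1]]);H=np.array([658.5,224.7,120])
q=R.T@(p-H);print('tcp in hinge frame',q)
print('tool axes in hinge frame',R.T@o['orientation'])
r=np.hypot(152,50)
for k in np.linspace(0,.73,13):
    c,s=np.cos(k),np.sin(k); dx=-152*(c-1)+50*s; dz=152*s+50*(c-1)
    print(round(k,3),np.array([0,dx,-dz])/1000)
E
```

```text
23.2 [508.7971 203.3707 173.6076] [-0.041   0.4597 -0.5959  1.8216  0.311   0.9528 -0.5949]
tcp in hinge frame [-151.1433    4.6475   53.6076]
tool axes in hinge frame [[-0.0037  1.      0.0017]
 [ 1.      0.0037  0.0003]
 [ 0.0003  0.0017 -1.    ]]
0.0 [ 0.  0. -0.]
0.061 [ 0.      0.0033 -0.0091]
0.122 [ 0.      0.0072 -0.0181]
0.182 [ 0.      0.0116 -0.0268]
0.243 [ 0.      0.0165 -0.0351]
0.304 [ 0.      0.022  -0.0432]
0.365 [ 0.      0.0279 -0.051 ]
0.426 [ 0.      0.0342 -0.0583]
0.487 [ 0.      0.041  -0.0653]
0.548 [ 0.      0.0482 -0.0718]
0.608 [ 0.      0.0558 -0.0779]
0.669 [ 0.      0.0638 -0.0835]
0.73 [ 0.      0.0721 -0.0886]
```

>>> {"op": "play_rows", "data": {"travel": [[0,0.001,-0.004],[0,0.0033,-0.0091],[0,0.005,-0.0136],[0,0.0072,-0.0181],[0,0.0094,-0.0225],[0,0.0116,-0.0268],[0,0.0165,-0.0351],[0,0.022,-0.0432],[0,0.0279,-0.051],[0,0.0342,-0.0583],[0,0.041,-0.0653],[0,0.041,-0.0653]], "delta_rot": [[0,0,0],[0,0,0],[0,0,0],[0,0,0],[0,0,0],[0,0,0],[0,0,0],[0,0,0],[0,0,0],[0,0,0],[0,0,0],[0,0,0]]}}

```text
time: 24.4
position: [547.6, 210.2, 239.4]
orientation: [[-0.175, 0.984, -0.002], [0.984, 0.175, -0.001], [-0.001, -0.002, -1.0]]
contact_force: [-7.3, -2.0, -1.4]
grip_width: 9.6
grasp_force: 58.7
```

```bash
cat > lid.py <<'E'
from h import *
np.set_printoptions(precision=4,suppress=True)
o=monitor.get_obs();p=o['position'];print(o['time'],p,o['contact_force'],o['grip_width'])
th=np.deg2rad(9.87);R=np.array([[np.cos(th),-np.sin(th),0],[np.sin(th),np.cos(th),0],[0,0,1]]);H=np.array([658.5,224.7,120])
q=R.T@(p-H);print('tcp in hinge frame',q)
# angle from TCP assuming bar 3.6 below
b=np.array([q[0],q[2]-3.6]);print('lid angle by tcp',np.arctan2(b[1],-b[0])-np.arctan2(50,152))
def fit(G):
    for _ in range(6):
        l=cv2.fitLine(G[:,[0,2]].astype(np.float32),cv2.DIST_HUBER,0,.01,.01).ravel()
        e=abs((G[:,0]-l[2])*l[1]-(G[:,2]-l[3])*l[0]);G=G[e<max(4,0)] if _ else G[e<12]
    return len(G),np.arctan(-l[1]/l[0]),e[e<4].std()
D={c:cam(c) for c in ('scene','top')}
for c in D:
    P=(cloud(D[c]).reshape(-1,3)-H)@R
    G=P[(P[:,1]>130)&(P[:,1]<165)&(P[:,2]>25)&(P[:,0]<-15)&(P[:,0]>-180)&(P[:,2]<190)]
    L=P[(P[:,1]>70)&(P[:,1]<118)&(P[:,2]>15)&(P[:,0]<0)&(P[:,0]>-190)&(P[:,2]<150)]
    print(c,'gauge',fit(G),'lid',fit(L))
E
python3 lid.py
```

```text
24.4 [547.6117 210.2429 239.4281] [-7.3189 -1.9879 -1.369 ] 9.570035191020635
tcp in hinge frame [-111.7252    4.7646  119.4281]
lid angle by tcp 0.4856284593338223
scene gauge (220, np.float32(0.7336629), np.float64(1.0329600866219073)) lid (605, np.float32(0.46290484), np.float64(0.8096390634508939))
top gauge (173, np.float32(0.7381048), np.float64(0.9091474073294725)) lid (593, np.float32(0.46297273), np.float64(0.9631698628304929))
```

>>> {"op": "play_rows", "data": {"travel": [[0,0.004,-0.0034],[0,0.009,-0.0075],[0,0.0148,-0.0126],[0,0.02,-0.016],[0,0.025,-0.0193],[0,0.03,-0.0226],[0,0.0335,-0.0246],[0,0.0335,-0.0246],[0,0.0335,-0.0246],[0,0.0335,-0.0246]], "delta_rot": [[0,0,0],[0,0,0],[0,0,0],[0,0,0],[0,0,0],[0,0,0],[0,0,0],[0,0,0],[0,0,0],[0,0,0]]}}

```text
time: 25.5
position: [578.7, 215.8, 264.6]
orientation: [[-0.176, 0.984, -0.004], [0.984, 0.176, -0.003], [-0.002, -0.005, -1.0]]
contact_force: [-15.4, -6.0, 8.9]
grip_width: 9.8
grasp_force: 58.9
```

```bash
python3 lid.py; python3 lid.py | tail -2
```

```text
25.5 [578.675  215.7985 264.621 ] [-15.414   -5.9862   8.8516] 9.773842688124775
tcp in hinge frame [-80.1694   4.9133 144.621 ]
lid angle by tcp 0.7360684572353211
scene gauge (90, np.float32(0.74968445), np.float64(0.9654805799815539)) lid (497, np.float32(0.7219986), np.float64(0.7974071716274624))
top gauge (176, np.float32(0.7330316), np.float64(0.8896835695465868)) lid (547, np.float32(0.71660155), np.float64(0.7557311978427198))
scene gauge (84, np.float32(0.7230439), np.float64(0.9701775156456758)) lid (486, np.float32(0.722208), np.float64(0.8194343503436715))
top gauge (175, np.float32(0.73466283), np.float64(0.9692727382543038)) lid (548, np.float32(0.71638966), np.float64(0.8209864350940727))
```

>>> {"op": "play_rows", "data": {"travel": [[0,0.0009,-0.0012],[0,0.0018,-0.0024],[0,0.0018,-0.0024],[0,0.0018,-0.0024],[0,0.0018,-0.0024],[0,0.0018,-0.0024],[0,0.0018,-0.0024]], "delta_rot": [[0,0,0],[0,0,0],[0,0,0],[0,0,0],[0,0,0],[0,0,0],[0,0,0]]}}

```text
time: 26.4
position: [580.7, 216.1, 265.9]
orientation: [[-0.176, 0.984, -0.005], [0.984, 0.176, -0.002], [-0.001, -0.005, -1.0]]
contact_force: [-11.9, -1.8, -0.2]
grip_width: 9.5
grasp_force: 58.9
```

```bash
python3 lid.py; python3 lid.py | tail -2; python3 -c "
from h import *
P={c:cloud(cam(c)).reshape(-1,3) for c in('scene','top')}
for c in P:
    Q=P[c];Q=Q[(np.hypot(Q[:,0]-499,Q[:,1]+339)<40)&(Q[:,2]>105)&(Q[:,2]<120)];print(c,np.median(Q[:,2]),cv2.minEnclosingCircle(Q[:,:2].astype(np.float32)))
cv2.imwrite('pics/fin.png',cam('scene')['img'])"
```

```text
26.4 [580.7128 216.1339 265.9137] [-11.8916  -1.8211  -0.1592] 9.5364087940814
tcp in hinge frame [-78.1043   4.8944 145.9137]
lid angle by tcp 0.7510632225424108
scene gauge (77, np.float32(0.73669434), np.float64(1.0349587888120766)) lid (484, np.float32(0.73573476), np.float64(0.8273355492760773))
top gauge (178, np.float32(0.7353307), np.float64(0.9835370649768823)) lid (526, np.float32(0.735101), np.float64(0.7572098349248799))
scene gauge (79, np.float32(0.7319865), np.float64(1.0234294025517994)) lid (478, np.float32(0.739975), np.float64(0.8200449311265272))
top gauge (174, np.float32(0.73564553), np.float64(0.9622474751110192)) lid (536, np.float32(0.72996277), np.float64(0.8136774078017874))
scene 111.26860403550529 ((500.8398132324219, -338.4142150878906), 26.888338088989258)
top 112.282502233425 ((499.7992248535156, -337.423583984375), 26.302953720092773)
```

View pics/fin.png

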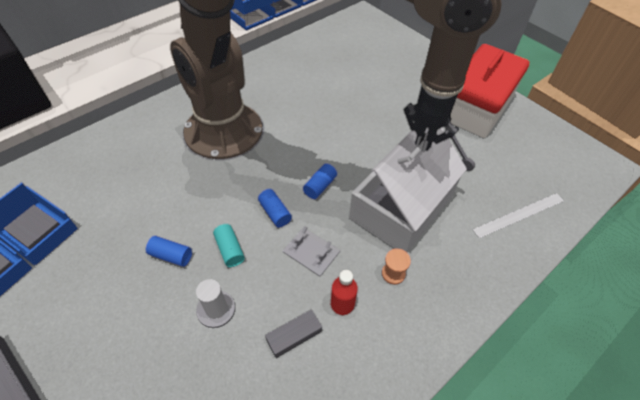

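The picture shows the lid held level with the gauge arm at (430,165), the cup standing on the peg at (212,300), and the bottle, spool and block in place. I hand in while holding the lid.

>>> {"op": "play_rows", "data": {"travel": [[0,0,0],[0,0,0],[0,0,0],[0,0,0]], "delta_rot": [[0,0,0],[0,0,0],[0,0,0],[0,0,0]]}}

```text
time: 27.15
position: [580.7, 216.1, 265.9]
orientation: [[-0.176, 0.984, -0.004], [0.984, 0.176, -0.002], [-0.002, -0.005, -1.0]]
contact_force: [-11.0, -3.0, -0.4]
grip_width: 9.4
grasp_force: 58.9
```

```bash
python3 -c "
from workcell import job
print(job.hand_in())"
```

```text
the job is handed in; nothing more can be done
None
```

The job is handed in at about 27 s: the cup stands mouth-down on the peg's foot, released, and the lid is still held at about 0.735 rad, level with the gauge arm.

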